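# Turn a gift box round the post and slide it into the wrapping dock

## Task

The cream gift box lies crosswise in front of the wooden wrapping dock. Without lifting or tipping it, turn it a quarter turn anticlockwise (seen from above) on the spot by pushing it round the brass post, its near left corner staying by the post, so that its gold seal comes to face the robot; then slide it straight into the dock until it is fully home and square against the back. Leave the small brown box on the right and the green ribbon spool on the left where they are.

Things in the scene. Friction and masses are not known exactly. Their poses are not given: they have to be found in the camera images.
- gift: Loose presentation box, 98 mm (its x) by 124 mm (its y), 46 mm tall, 0.3 to 0.6 kg, too wide to grasp; 2 to 8 N slide it. Brown base (94 x 120 mm, 17 mm high), cream lid above, rust ribbon and bow (to 53 mm), gold seal at its +y end. Origin: centre of the underside. Starts across the dock's mouth (axes within 0.2 rad of the dock's), seal to the left, its near (-x) face beyond the post.
- gift_seal (a point): Middle of the gold seal on the +y end face of the box, 62 mm from the box's centre along its y, 33 mm above its underside. It starts to the left (+y) and must end towards the robot (dock -x).
- post: Fixed upright brass post with a black rubber band, 20 mm in diameter, 60 mm tall, about 181 mm before and 63 mm to the right (-x, -y) of the dock's origin: the pivot. Origin: its centre on the counter. At the start the box's near face is up to 20 mm beyond it, the box's left end 8 to 32 mm to its left.
- dock: Fixed wooden dock, 50 mm tall, open to its -x (the robot). Origin on the counter, where the box's centre is when home (box long axis along dock x). Back fence's inner face at x = +62 mm, 14 mm thick; two cheeks, inner faces at y = +-56 mm, 12 mm thick, straight from x = +30 mm to the fence, flaring outwards by 0.42 rad from there to the mouth at x = +8 mm.
- petit_mid (a point): Centre of a small closed dark brown box, 56 x 62 x 50 mm, loose, to the right of the dock; leave alone.
- ribbon_sage_mid (a point): Centre of a sage green ribbon spool, 62 x 68 x 30 mm, loose, to the left of the scale; leave alone.
Mind the look-alikes: they are no part of the job. There is more than one size of the gift; the one meant has the size given above.

How it is judged:
On the way:
1. the box is turned (long axis within 0.2 rad of dock x), seal to the robot, the post still by its right side: 45 to 90 mm right of its long axis and 0 to 85 mm nearer the robot than its centre (angle between the y axis of gift and the x axis of dock, either way round below 0.2 rad and x of gift_seal in the frame of dock below -0.1 m and y of post in the frame of gift between 0 and 0.085 m and x of post in the frame of gift between -0.09 and -0.045 m), for 0.2 s.
At the end, for the whole second after the job is handed in: The box lies flat on the counter inside the dock, at rest, seal towards the robot, within 7 mm of the back fence, its centre within 12 mm of the home point and its long axis within 0.09 rad of the dock's (horizontal distance between gift and dock below 0.012 m and x of gift in the frame of dock above -0.007 m and angle between the y axis of gift and the x axis of dock, either way round below 0.09 rad and x of gift_seal in the frame of dock below -0.04 m and angle between gift's own z axis and vertical below 0.05 rad and height (world z) of gift below 0.005 m and linear speed of gift below 0.01 m/s); the robot touches nothing.
It fails at once if the box is lifted by more than 20 mm (height (world z) of gift above 0.02 m).
It fails at once if the box is tipped by more than 0.3 rad (angle between gift's own z axis and vertical above 0.3 rad).
It fails at once if the small brown box or the ribbon spool is moved by more than 25 mm (distance of any of petit_mid, ribbon_sage_mid from where it was at the start of the episode above 0.025 m).
It also fails if it takes over 54 s, if anything falls off the work surface, if the arm or the gripper's body presses on something with over 40 N, if the wrist force passes 120 N, or if a joint passes its speed limit or range.

## Robot

A 6-joint arm with a two-finger parallel gripper is mounted at the origin on a cart in front of the work surface, level with it; the furniture and walls round the work are solid. World frame = base frame: x ahead of the robot, y to its left, z up, the work surface at z = 0. Lengths are in m, angles in rad, forces in N, time in s.
With the tool pointing down it reaches from about 0.375 to 0.9 m from the base axis. Payload 3.1 kg.
Tool frame: the origin (TCP) lies at the centre of the arm's flange, where the gripper is bolted on; the fingertips stand 182 mm ahead of it and the grasp point (between the pads) lies 164 mm ahead of it; z points along the fingers, y is the line along which they close (so a half turn about z gives the same grasp; the last joint's range is limited). The gripper opens to 87 mm and grips with 3 to 60 N. Pads are 19 mm wide; open, the fingers measure 117 mm over their backs; the gripper's body (75 mm by 190 mm) begins 51 mm behind the grasp point.
Start: joints at [-1.462, 0.527, 1.433, -0, 1.181, -0.178], TCP at [0.177, -0.599, 0.405] pointing down, gripper open.
Joint ranges: [-3.08, 3.08], [-0.75, 2.2], [0.22, 2.44], [-1.43, 4.57], [0, 2.65], [-2.85, 2.85]. Speed limits (rad/s): [2.79, 2.79, 3.14, 3.14, 3.14, 3.14].

## Interface

Orientations are given as a unit quaternion [x, y, z, w].
In Python, from rig import * gives the robot as it stands.
- The arm moves only by the tool move_arm, never from a script. Its argument "commands" is a list that holds one entry, the list of rows, each a list of 6 numbers: the shift along the tool's x, y, z in units of 40 mm (1.0 is 40 mm), then the turn, a rotation vector about the tool's x, y, z in rad. A call has 1 to 12 rows; each row is the pose to reach, as a shift and turn from the pose commanded when the call began, along the tool's axes at that moment; what a row does not reach only later rows make up. A row lasts 1/8 s, in which the tool goes at most 62.5 mm and 10.7 degrees, less where a joint would pass 70% of its speed; a pose out of reach is approached as far as the arm can. A call with a gripper value outside its range is refused whole. "claw" is the closure, from -1 (fully open) to 1 (shut), so that 0 is half open, set as the call begins (left out, the last holds). The fingers move at their own pace and stop on an object; "squeeze" is the grip in N (left out, the last holds). Time passes only in rows, so rows that repeat a pose let the fingers close. It gives the time, the measured TCP pose, the force, the opening and the grip force at its end, in the units of the state.
- get_obs(): the state, without advancing time (a new reading comes with each control period).
- camera(name): name is "side" or "top" or "wrist"; returns a dict with "pixels" (400x640x3 uint8, blue, green, red), "range_z" (400x640 float32, m along the optical axis (not along the pixel's ray), 0 where there is no reading), "camera_matrix" (3x3 intrinsics, pixels), "extrinsics" (4x4, takes a point from world to camera coordinates). Camera axes: x right, y up, looking along -z (the intrinsics and any distortion apply to the point x, -y, -z); pixel columns grow to the right and rows downward; lengths in m; the calibration is good to about 2 mm. A picture is of the moment at which its call begins.
- hand_in(): hands the job in; it is judged then, once.
The state is a dict: "time": time; "q": joint angles; "joint_velocities": joint speeds; "joint_torque": joint torques, N m; "position": TCP position; "tool_rot": TCP orientation; "ft_force": force on the tool from outside, world axes, zero at the start; "moment": the same for the moment, N m; "grip_width": finger opening in m; "grip_force": force on a finger pad.
Only numpy, scipy, OpenCV 4.12 (cv2) and the standard library are available. Lean on these libraries where they do the work, as an engineer would, in place of code of your own. Each camera call takes 0.05 s, during which the arm holds its last target. There are 200 camera calls.

## Working session

There is one attempt and no reset: what is moved stays moved. The work goes in short steps, Python scripts to look and compute and a tool call to move; the robot and the scene stay as the last step left them, time stands still between calls to the robot, and variables do not carry over. Pictures are saved under pics/ and viewed, at most 10 in all, crops included, and the job is handed in when it is done.

Besides the shell and the picture viewer there is one more tool, called as name(argument=value, ...) on one line, values as JSON. move_arm: Moves the arm, as the interface text tells. Its arguments: {"type":"object","properties":{"commands":{"type":"array","items":{"type":"array","items":{"type":"array","items":{"type":"number"}}}},"claw":{"type":"number"},"squeeze":{"type":"number"}},"required":["commands"]}

```bash
mkdir -p pics
cat > h.py <<'E'
from rig import *
import numpy as np, cv2
def px2w(c,uv,z=None):
    K=c["camera_matrix"];E=np.array(c["extrinsics"]);R=E[:3,:3];t=E[:3,3]
    o=-R.T@t; out=[]
    for u,v in uv:
        d=np.linalg.inv(K)@[u,v,1]; dc=np.array([d[0],-d[1],-d[2]])
        if z is None: s=c["range_z"][int(round(v)),int(round(u))]
        dw=R.T@dc
        if z is not None: s=(z-o[2])/dw[2]
        out.append(o+s*dw)
    return np.array(out)
E
python3 - <<'E'
from h import *
for n in("top","side"):
    c=camera(n);cv2.imwrite(f"pics/{n}0.png",c["pixels"]);np.savez(f"{n}0.npz",**c)
    E=c["extrinsics"];print(n,-E[:3,:3].T@E[:3,3],c["camera_matrix"].tolist(),[k for k in c])
o=get_obs();print(o["time"],o["position"],o["tool_rot"])
E
```

```text
top [ 0.32508537 -0.15674695  0.88807825] [[364.56559766569296, 0.0, 320.0667282410164], [0.0, 364.56559766569296, 201.5758319379071], [0.0, 0.0, 1.0]] ['pixels', 'range_z', 'camera_matrix', 'extrinsics']
side [ 0.07605316 -1.14123633  0.55240367] [[439.942024543061, 0.0, 321.61412686317544], [0.0, 439.942024543061, 198.45958543126645], [0.0, 0.0, 1.0]] ['pixels', 'range_z', 'camera_matrix', 'extrinsics']
0.1 [ 0.17738062 -0.5989906   0.40389639] [ 9.89662894e-01  1.43410138e-01  2.27807179e-05 -9.42712205e-04]
```

View pics/top0.png

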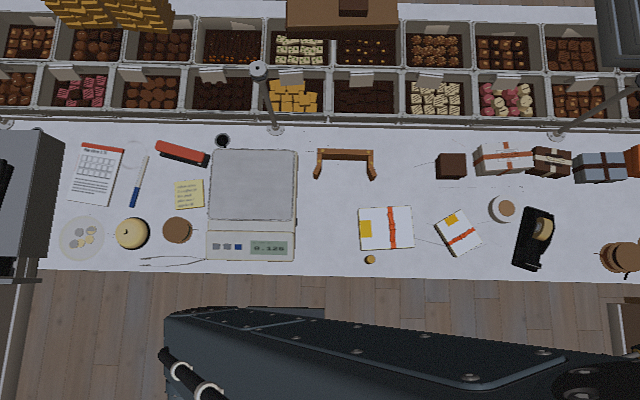

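View pics/side0.png

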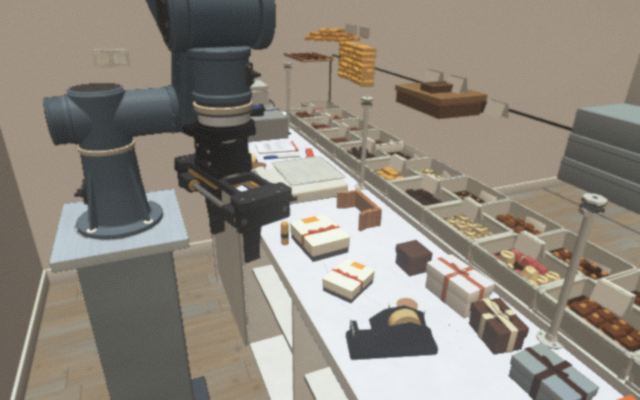

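Top view: gift at about (386,228) with its seal to the left, post at (370,259), dock at (344,163) opening downwards, and petit at (451,165). The smaller decoy box is at (458,232).

Run:
```python
from h import *
c=dict(np.load("top0.npz"))
K=c["camera_matrix"];E=c["extrinsics"];R=E[:3,:3];t=E[:3,3]
v,u=np.mgrid[0:400,0:640];d=c["range_z"]
P=np.stack([(u-K[0,2])/K[0,0]*d,-(v-K[1,2])/K[1,1]*d,-d],-1);W=(P-t)@R
def reg(n,u0,u1,v0,v1,zl,zh):
    m=np.zeros(d.shape,bool);m[v0:v1,u0:u1]=1;m&=(W[...,2]>zl)&(W[...,2]<zh)&(d>0)
    p=W[m];r=cv2.minAreaRect(p[:,:2].astype(np.float32)*1000);print(n,m.sum(),np.round(p.mean(0),4),r,np.round(cv2.boxPoints(r)).tolist(),"med z",np.median(p[:,2]))
    return p
reg("gift",350,425,197,256,.03,.06)
reg("post",360,380,250,270,.045,.08)
p=reg("dock",305,385,140,190,.03,.065)
reg("petit",430,472,148,185,.035,.06)
reg("small",430,485,200,260,.025,.06)
print("table",np.median(W[180:200,400:420,2]))
# dock: fence inner edges
for y in np.arange(p[:,1].min(),p[:,1].max()+.008,.008):
    q=p[abs(p[:,1]-y)<.004]
    if len(q):print(round(y,3),len(q),q[:,0].min().round(4),q[:,0].max().round(4))
cv2.imwrite("pics/crop.png",cv2.resize(c["pixels"][130:280,290:490],None,fx=4,fy=4,interpolation=2))
```

```text
gift 2285 [ 0.4306 -0.3059  0.0474] ((425.9893798828125, -307.8069763183594), (111.23929595947266, 125.24813842773438), 5.267971515655518) [[365.0, -251.0], [376.0, -375.0], [487.0, -365.0], [476.0, -240.0]] med z 0.047404597187617074
post 61 [ 0.3583 -0.2692  0.0583] ((357.9576416015625, -270.0368347167969), (18.03044319152832, 17.329742431640625), 1.869308352470398) [[349.0, -262.0], [349.0, -279.0], [367.0, -278.0], [367.0, -261.0]] med z 0.059248004819780514
dock 699 [ 0.5977 -0.2113  0.0482] ((587.0581665039062, -209.4049072265625), (151.6754608154297, 67.7223892211914), 89.60514831542969) [[553.0, -285.0], [620.0, -285.0], [621.0, -134.0], [554.0, -133.0]] med z 0.050481379459309736
petit 667 [ 0.5858 -0.4661  0.0501] ((587.2059936523438, -468.3197021484375), (55.99658966064453, 63.84109878540039), 0.1665003001689911) [[559.0, -436.0], [559.0, -500.0], [615.0, -500.0], [615.0, -436.0]] med z 0.05103973502599879
small 1211 [ 0.4241 -0.4791  0.0348] ((425.10821533203125, -480.3497009277344), (91.0475845336914, 72.50311279296875), 31.186473846435547) [[367.0, -473.0], [405.0, -535.0], [483.0, -488.0], [445.0, -426.0]] med z 0.03479136098387546
table 0.0010332628999685407
-0.285 10 0.5547 0.5683
-0.277 74 0.5527 0.6173
-0.269 88 0.5592 0.618
-0.261 31 0.6046 0.6173
-0.253 24 0.6053 0.6206
-0.245 28 0.6051 0.6205
-0.237 31 0.6055 0.6194
-0.229 24 0.6053 0.6195
-0.221 25 0.6049 0.6191
-0.213 29 0.6057 0.6195
-0.205 25 0.6058 0.6185
-0.197 25 0.6055 0.618
-0.189 30 0.6055 0.6185
-0.181 25 0.6058 0.6206
-0.173 25 0.6057 0.6209
-0.165 30 0.6065 0.6201
-0.157 27 0.6064 0.6201
-0.149 82 0.5577 0.6194
-0.141 57 0.5537 0.6195
-0.133 9 0.556 0.5641
```

View pics/crop.png

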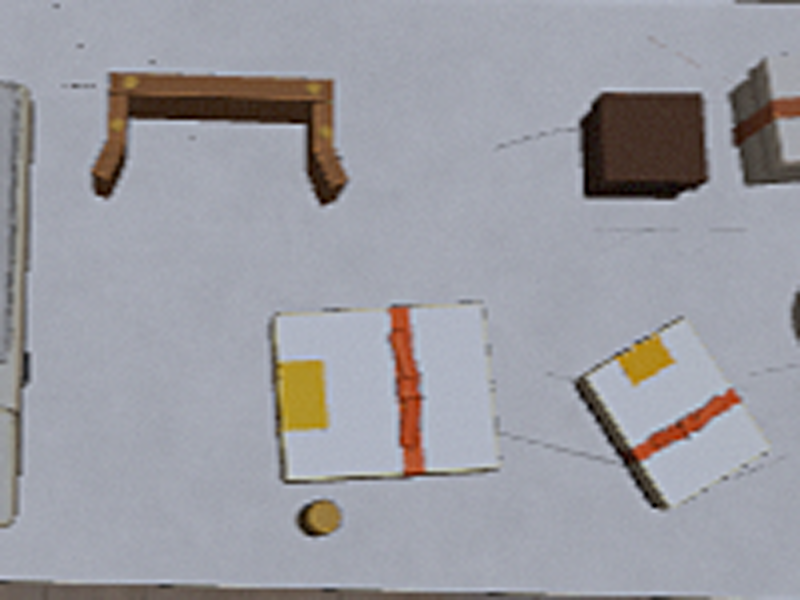

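Crop: lid corners at (275,313), (484,303), (498,468), (286,481); post top at about (322,517). Working out the gift pose from these.

```bash
cat >> h.py <<'E'
D=np.array([.5437,-.2094]);DY=-.01;POST=np.array([.361,-.2705])
def rot(a):return np.array([[np.cos(a),-np.sin(a)],[np.sin(a),np.cos(a)]])
def pose(c,box,yaw0):
    "gift pose from cream+gold+rust lid pixels in box (u0,u1,v0,v1); yaw0 = rough yaw"
    K=c["camera_matrix"];E=c["extrinsics"];R=E[:3,:3];t=E[:3,3];v,u=np.mgrid[0:400,0:640];d=c["range_z"]
    P=np.stack([(u-K[0,2])/K[0,0]*d,-(v-K[1,2])/K[1,1]*d,-d],-1);W=(P-t)@R
    hsv=cv2.cvtColor(c["pixels"],cv2.COLOR_BGR2HSV)
    m=np.zeros(d.shape,bool);u0,u1,v0,v1=box;m[v0:v1,u0:u1]=1
    m&=(W[...,2]>.04)&(W[...,2]<.056)&~((hsv[...,1]>60)&(hsv[...,2]<140))
    n,l,s,_=cv2.connectedComponentsWithStats(m.astype(np.uint8));m=l==1+s[1:,4].argmax()
    cn=max(cv2.findContours(m.astype(np.uint8),0,2)[0],key=cv2.contourArea)[:,0].astype(float)
    w=px2w(c,cn,.046)[:,:2]*1000
    (x,y),(a,b),th=cv2.minAreaRect(w.astype(np.float32))
    th=np.deg2rad(th)
    if a>b: th+=np.pi/2; a,b=b,a
    th+=np.pi*np.round((yaw0-th)/np.pi)
    g=np.array([x,y])/1000
    print("gift",g.round(4),"yaw",round(th,3),"size",round(a,1),round(b,1),"dock frame",(rot(-DY)@(g-D)).round(4),"post in gift",(rot(-th)@(POST-g)).round(4))
    return g,th
E
python3 - <<'E'
from h import *
c=dict(np.load("top0.npz"))
w=px2w(c,[(358.75,208.25),(411,205.75),(414.5,247),(361.5,250.25)],.046);print(w.round(4),w.mean(0))
print("post",px2w(c,[(370.5,259.2)],.06), "seal", px2w(c,[(366,229)],.046))
pose(c,(350,425,197,256),0)
E
```

```text
[[ 0.4752 -0.2432  0.046 ]
 [ 0.4841 -0.3658  0.046 ]
 [ 0.3879 -0.3715  0.046 ]
 [ 0.3776 -0.2499  0.046 ]] [ 0.43118897 -0.30759809  0.046     ]
post [[ 0.35721583 -0.26856255  0.06      ]] seal [[ 0.42675061 -0.2601859   0.046     ]]
gift [ 0.4324 -0.3067] yaw 0.075 size 98.1 124.6 dock frame [-0.1103 -0.0984] post in gift [-0.0685  0.0414]
```

```bash
cat >> h.py <<'E'
def rows(tg):
    "world targets (x,y,z,yaw) -> rows relative to present pose"
    from scipy.spatial.transform import Rotation as S
    o=get_obs();p=np.array(o["position"]);R=S.from_quat(o["tool_rot"]);out=[]
    for x,y,z,a in tg:
        T=S.from_euler("z",a)*S.from_euler("x",np.pi)
        d=R.inv().apply(np.array([x,y,z])-p)/.04;r=(R.inv()*T).as_rotvec()
        out.append([round(float(k),3) for k in (*d,*r)])
    print(out)
E
python3 - <<'E'
from h import *
rows([(.355,-.361,.38,.075),(.355,-.361,.194,.075)])
E
```

```text
[[5.947, -4.443, 0.608, -0.002, -0.0, 0.213], [5.945, -4.435, 5.258, -0.002, -0.0, 0.213]]
```

move_arm(commands=[[[1.5,-1.1,0.2,-0.002,0,0.05],[3,-2.2,0.4,-0.002,0,0.1],[4.5,-3.3,0.6,-0.002,0,0.16],[5.947,-4.44,0.6,-0.002,0,0.213],[5.947,-4.44,0.6,-0.002,0,0.213],[5.947,-4.44,1.6,-0.002,0,0.213],[5.947,-4.44,2.8,-0.002,0,0.213],[5.947,-4.44,4,-0.002,0,0.213],[5.947,-4.44,5,-0.002,0,0.213],[5.947,-4.44,5.26,-0.002,0,0.213],[5.947,-4.44,5.26,-0.002,0,0.213]]], claw=1, squeeze=20)

```text
time: 1.48
position: [0.3551, -0.3615, 0.1942]
tool_rot: [0.999, 0.037, -0.0, 0.001]
ft_force: [-0.4, -0.6, -0.1]
grip_width: 0.0004
grip_force: 0.0
```

```bash
cat > arc.py <<'E'
import sys
from h import *
# finger arc: yaw from a to b (n rows), gap h a->b, finger face offset
def arc(a,b,n,h0,h1,L=.09,f=.0095,post=POST):
    t=[]
    for s in np.linspace(0,1,n+1)[1:]:
        g=a+(b-a)*s;h=h0+(h1-h0)*s
        x,y=post+rot(g)@[h-f,-L];t.append((x,y,.194,g))
    rows(t)
E
python3 - <<'E'
from h import *
from arc import *
o=get_obs();print(o["time"],o["position"],o["ft_force"],o["grip_width"])
arc(.075,.5,11,.019,.019)
E
```

```text
1.475 [ 0.35514131 -0.36151169  0.19415935] [-0.40407705 -0.60124616 -0.10533513] 0.00042114947320798864
[[0.641, -0.019, 0.004, 0.001, 0.0, -0.039], [0.727, -0.033, 0.004, 0.001, 0.0, -0.078], [0.813, -0.051, 0.004, 0.001, 0.0, -0.116], [0.898, -0.072, 0.004, 0.001, 0.0, -0.155], [0.982, -0.096, 0.004, 0.001, 0.0, -0.193], [1.065, -0.123, 0.004, 0.001, 0.0, -0.232], [1.147, -0.153, 0.004, 0.001, 0.0, -0.271], [1.227, -0.187, 0.003, 0.001, 0.0, -0.309], [1.306, -0.224, 0.003, 0.001, 0.0, -0.348], [1.384, -0.264, 0.003, 0.001, 0.0, -0.387], [1.461, -0.306, 0.003, 0.001, 0.0, -0.425]]
```

move_arm(commands=[[[0.35,0,0,0,0,0],[0.6,-0.02,0,0,0,-0.03],[0.73,-0.033,0,0,0,-0.078],[0.81,-0.05,0,0,0,-0.116],[0.9,-0.072,0,0,0,-0.155],[0.98,-0.096,0,0,0,-0.193],[1.065,-0.123,0,0,0,-0.232],[1.147,-0.153,0,0,0,-0.271],[1.227,-0.187,0,0,0,-0.309],[1.306,-0.224,0,0,0,-0.348],[1.384,-0.264,0,0,0,-0.387],[1.461,-0.306,0,0,0,-0.425]]])

```text
time: 2.98
position: [0.4127, -0.3448, 0.1944]
tool_rot: [0.969, 0.249, -0.0, 0.001]
ft_force: [-1.5, -2.8, -0.2]
grip_width: 0.0003
grip_force: 1.2
```

Run:
```python
from h import *
from arc import *
o=get_obs();print(o["time"],o["position"],o["ft_force"])
c=camera("top");cv2.imwrite("pics/t1.png",np.hstack([c["pixels"][120:290,280:480],camera("side")["pixels"][190:360,220:420]]).repeat(2,0).repeat(2,1))
try: pose(c,(330,425,185,262),.5)
except Exception as e: print(e)
arc(.5,.95,12,.019,.015)
```

```text
2.975 [ 0.41272844 -0.34483693  0.1943527 ] [-1.49413401 -2.82811376 -0.20459662]
gift [ 0.3962 -0.2447] yaw -0.916 size 5.6 20.9 dock frame [-0.1471 -0.0368] post in gift [-0.001  -0.0437]
[[0.063, -0.004, 0.008, 0.001, 0.0, -0.037], [0.138, -0.016, 0.008, 0.001, 0.0, -0.074], [0.213, -0.031, 0.008, 0.001, 0.0, -0.112], [0.288, -0.049, 0.008, 0.001, 0.0, -0.149], [0.361, -0.069, 0.008, 0.001, 0.0, -0.187], [0.434, -0.092, 0.008, 0.001, 0.0, -0.224], [0.507, -0.117, 0.008, 0.001, 0.0, -0.262], [0.578, -0.144, 0.008, 0.001, 0.0, -0.299], [0.648, -0.174, 0.008, 0.001, 0.0, -0.337], [0.717, -0.206, 0.008, 0.001, 0.001, -0.374], [0.785, -0.24, 0.008, 0.001, 0.001, -0.412], [0.852, -0.277, 0.007, 0.001, 0.001, -0.449]]
```

View pics/t1.png

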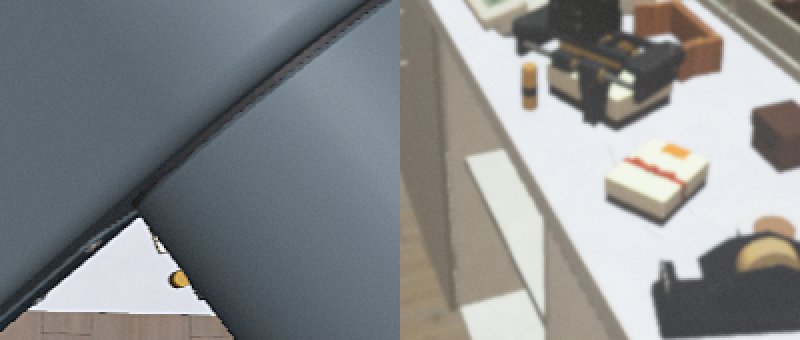

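The arm hides the box in the top view. The side view shows the box turning with the finger, with the post still at its near side at about (530,85) in the picture. Continuing.

move_arm(commands=[[[0.063,-0.004,0,0,0,-0.037],[0.138,-0.016,0,0,0,-0.074],[0.213,-0.031,0,0,0,-0.112],[0.288,-0.049,0,0,0,-0.149],[0.361,-0.069,0,0,0,-0.187],[0.434,-0.092,0,0,0,-0.224],[0.507,-0.117,0,0,0,-0.262],[0.578,-0.144,0,0,0,-0.3],[0.648,-0.174,0,0,0,-0.337],[0.717,-0.206,0,0,0,-0.374],[0.785,-0.24,0,0,0,-0.412],[0.852,-0.277,0,0,0,-0.45]]])

```text
time: 4.58
position: [0.4372, -0.3187, 0.1943]
tool_rot: [0.889, 0.458, -0.0, 0.001]
ft_force: [-1.3, -2.1, 1.1]
grip_width: 0.0002
grip_force: 1.3
```

Run:
```python
from h import *
o=get_obs();print(o["time"],o["position"],o["ft_force"])
rows([(o["position"][0]-.02,o["position"][1]-.03,.194,.95),(.40,-.43,.36,.95),(.30,-.55,.40,.95)])
```

```text
4.575 [ 0.43719614 -0.31867616  0.19430405] [-1.25560183 -2.13011198  1.13320116]
[[-0.901, 0.027, 0.009, 0.001, 0.001, 0.002], [-2.813, 0.862, -4.137, 0.001, 0.001, 0.002], [-6.708, 0.566, -5.132, 0.001, 0.001, 0.002]]
```

move_arm(commands=[[[-0.9,0,0,0,0,0],[-1.2,0.2,-1.3,0,0,0],[-1.5,0.4,-2.6,0,0,0],[-2.8,0.8,-4,0,0,0],[-4.2,0.7,-4.8,0,0,0],[-5.5,0.6,-5,0,0,0],[-6.7,0.56,-5,0,0,0],[-6.7,0.56,-5,0,0,0]]])

```text
time: 5.58
position: [0.297, -0.5516, 0.3947]
tool_rot: [0.89, 0.456, -0.0, 0.001]
ft_force: [0.3, 0.4, 0.7]
grip_width: 0.0004
grip_force: 0.0
```

Run:
```python
from h import *
o=get_obs();print(o["time"],o["position"],o["ft_force"])
c=camera("top");cv2.imwrite("pics/t2.png",cv2.resize(c["pixels"][130:280,290:490],None,fx=4,fy=4))
pose(c,(320,425,180,256),.95)
```

```text
5.575 [ 0.29702805 -0.55164829  0.3946533 ] [0.2637174  0.39856746 0.72408022]
gift [ 0.4727 -0.2567] yaw 0.532 size 97.9 124.5 dock frame [-0.0706 -0.048 ] post in gift [-0.1032  0.0447]
```

View pics/t2.png

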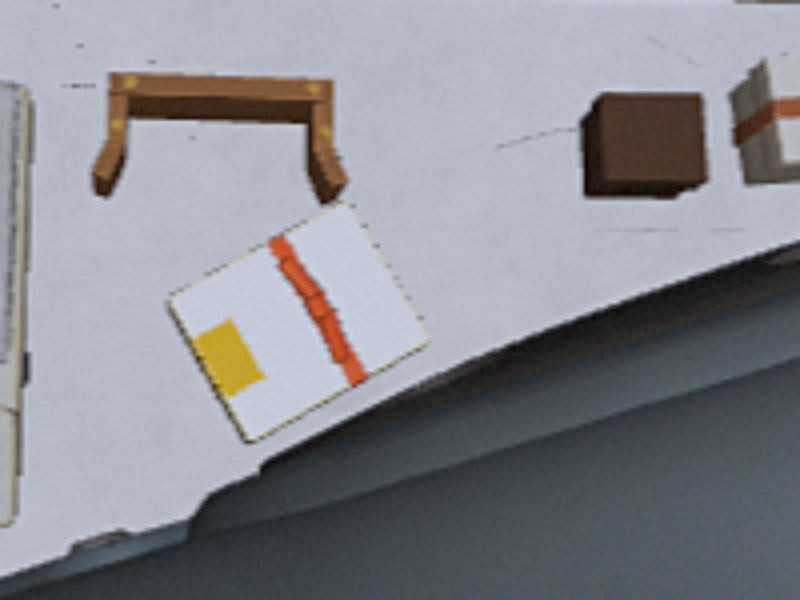

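The box slid more than it turned: yaw 0.53, centre (0.473,-0.257), because the finger grips the face by friction. From here I'll push its right end along the end's normal, off-centre, which both turns it and brings it back to the post.

```bash
cat >> arc.py <<'E'
def endpush(g0,a,b,n,k=.08,fx=.025,off=.0095):
    "finger on the box's -y end at gift x=fx; centre moves k per rad along gift y"
    t=[]
    for s in np.linspace(0,1,n+1)[1:]:
        y=a+(b-a)*s
        g=np.array(g0)+k*np.array([np.cos(y)-np.cos(a),np.sin(y)-np.sin(a)])
        f=g+rot(y)@[fx,-.062-off];t.append((f[0],f[1],.194,y+np.pi/2))
    rows(t)
E
python3 - <<'E'
from h import *
rows([(.541,-.324,.36,2.10),(.541,-.324,.194,2.10)])
E
```

```text
[[8.124, 1.634, 0.86, 0.001, -0.001, -1.152], [8.121, 1.632, 5.01, 0.001, -0.001, -1.152]]
```

move_arm(commands=[[[1.2,0.25,0.1,0,0,-0.16],[2.4,0.5,0.2,0,0,-0.33],[3.6,0.75,0.4,0,0,-0.5],[4.8,1.0,0.6,0,0,-0.67],[6,1.25,0.8,0,0,-0.83],[7.2,1.5,0.86,0,0,-1.0],[8.12,1.633,0.86,0,0,-1.152],[8.12,1.633,1.4,0,0,-1.152],[8.12,1.633,2.7,0,0,-1.152],[8.12,1.633,4,0,0,-1.152],[8.12,1.633,5,0,0,-1.152],[8.12,1.633,5,0,0,-1.152]]])

```text
time: 7.12
position: [0.5404, -0.3203, 0.1907]
tool_rot: [0.496, 0.868, 0.001, -0.005]
ft_force: [-0.2, 0.2, 0.1]
grip_width: 0.0002
grip_force: 0.0
```

Run:
```python
from h import *
from arc import *
o=get_obs();print(o["time"],o["position"],o["ft_force"],o["q"])
endpush((.473,-.257),.532,1.05,12)
```

```text
7.125 [ 0.54035629 -0.32030858  0.19074062] [-0.19619443  0.1829091   0.13370756] [-7.12620350e-01  8.20074714e-01  1.55510449e+00 -7.74448929e-04
  7.75553843e-01 -1.24532101e+00]
[[0.546, 0.052, -0.077, -0.003, -0.009, -0.042], [0.664, 0.122, -0.076, -0.003, -0.009, -0.085], [0.785, 0.186, -0.075, -0.003, -0.009, -0.128], [0.909, 0.246, -0.075, -0.003, -0.009, -0.171], [1.035, 0.3, -0.074, -0.003, -0.009, -0.215], [1.163, 0.348, -0.073, -0.002, -0.009, -0.258], [1.293, 0.391, -0.072, -0.002, -0.009, -0.301], [1.425, 0.428, -0.071, -0.002, -0.009, -0.344], [1.558, 0.46, -0.07, -0.002, -0.009, -0.387], [1.693, 0.486, -0.069, -0.002, -0.009, -0.43], [1.829, 0.506, -0.068, -0.001, -0.009, -0.474], [1.965, 0.52, -0.067, -0.001, -0.009, -0.517]]
```

move_arm(commands=[[[0.35,0.03,0,0,0,-0.02],[0.65,0.08,0,0,0,-0.06],[0.8,0.15,0,0,0,-0.106],[0.93,0.216,0,0,0,-0.15],[1.05,0.27,0,0,0,-0.193],[1.18,0.325,0,0,0,-0.236],[1.31,0.37,0,0,0,-0.28],[1.44,0.41,0,0,0,-0.32],[1.57,0.445,0,0,0,-0.365],[1.7,0.473,0,0,0,-0.41],[1.84,0.496,0,0,0,-0.45],[2.04,0.52,0,0,0,-0.517]]])

```text
time: 8.62
position: [0.5183, -0.2427, 0.1944]
tool_rot: [0.257, 0.966, -0.001, 0.001]
ft_force: [3.9, -2.4, 3.7]
grip_width: 0.0001
grip_force: 2.2
```

Run:
```python
from h import *
o=get_obs();print(o["time"],o["position"],o["ft_force"])
c=camera("side");cv2.imwrite("pics/s3.png",cv2.resize(c["pixels"][170:290,250:450],None,fx=4,fy=4))
c=camera("top")
try: pose(c,(310,415,170,262),1.05)
except Exception as e: print(e)
```

```text
8.625 [ 0.5183162  -0.24265347  0.19437097] [ 3.93900828 -2.40172508  3.6654074 ]
attempt to get argmax of an empty sequence
```

View pics/s3.png

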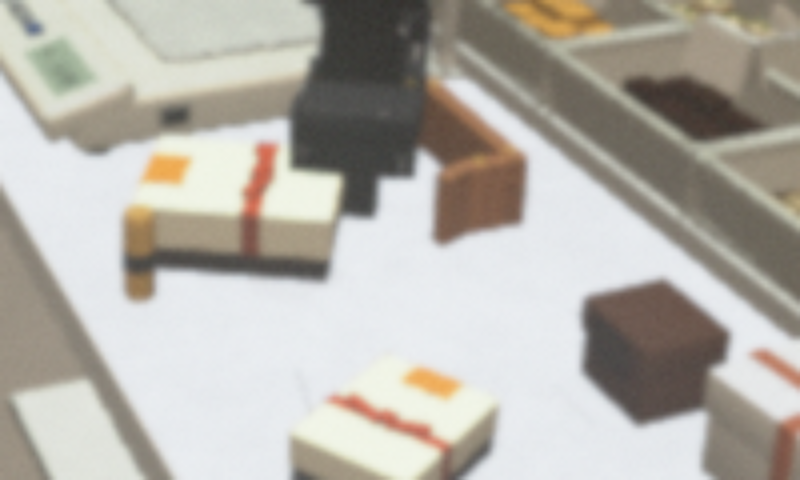

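Side view: the box has turned well. The post (140,250) stands by its right side near the seal end, and the finger is at its far end. Lid edge runs (150,210)→(333,225), with the far end corner at about (343,177).

Run:
```python
from h import *
from arc import *
c=camera("side")
q=px2w(c,[(u/4+250,v/4+170) for u,v in[(152,211),(333,225),(343,177)]],.046)
print(q.round(4));d=q[1]-q[0];print("yaw",np.arctan2(d[1],d[0])+np.pi/2)
e=q[2]-q[1];print(np.hypot(*e[:2]),np.arctan2(e[1],e[0]))
yaw=np.arctan2(d[1],d[0])+np.pi/2
print("centre",q[1,:2]-rot(yaw)@[-.049,-.062])
```

```text
[[ 0.3721 -0.2559  0.046 ]
 [ 0.4666 -0.3108  0.046 ]
 [ 0.498  -0.2565  0.046 ]]
yaw 1.0444011544488403
0.06273218382602348 1.0473161757809957
centre [ 0.43763499 -0.23728962]
```

Run:
```python
from h import *
t=[]
for s in np.linspace(0,1,13)[1:]:
    y=1.04+.53*s; g=np.array([.4376,-.2373])*(1-s)+np.array([.405,-.209])*s
    f=g+rot(y)@[.025,-.071];t.append((f[0],f[1],.194,y+np.pi/2))
rows(t);print(t[0],t[-1])
```

```text
[[0.124, -0.194, -0.003, -0.001, -0.001, -0.036], [0.245, -0.1, -0.003, -0.001, -0.001, -0.08], [0.369, -0.008, -0.003, -0.001, -0.001, -0.124], [0.496, 0.083, -0.003, -0.001, -0.002, -0.169], [0.626, 0.172, -0.003, -0.001, -0.002, -0.213], [0.759, 0.259, -0.002, -0.001, -0.002, -0.257], [0.896, 0.343, -0.002, -0.001, -0.002, -0.301], [1.035, 0.426, -0.002, -0.001, -0.002, -0.345], [1.177, 0.507, -0.002, -0.001, -0.002, -0.389], [1.322, 0.585, -0.002, -0.001, -0.002, -0.434], [1.47, 0.66, -0.002, -0.001, -0.002, -0.478], [1.62, 0.733, -0.002, -0.0, -0.002, -0.522]]
(np.float64(0.5093324647734525), np.float64(-0.2460469279338249), 0.194, np.float64(2.654962993461563)) (np.float64(0.4760198856559286), np.float64(-0.1840565471231662), 0.194, np.float64(3.140796326794897))
```

move_arm(commands=[[[0.12,0.04,0,0,0,-0.036],[0.245,0.1,0,0,0,-0.08],[0.37,0.18,0,0,0,-0.124],[0.5,0.26,0,0,0,-0.169],[0.626,0.34,0,0,0,-0.213],[0.76,0.42,0,0,0,-0.257],[0.9,0.5,0,0,0,-0.301],[1.035,0.58,0,0,0,-0.345],[1.177,0.66,0,0,0,-0.39],[1.32,0.73,0,0,0,-0.434],[1.47,0.8,0,0,0,-0.478],[1.6,0.85,0,0,0,-0.522]]])

```text
time: 10.28
position: [0.4792, -0.181, 0.1938]
tool_rot: [-0.001, 1.0, -0.001, -0.0]
ft_force: [3.5, -0.7, 0.3]
grip_width: 0.0004
grip_force: 1.6
```

Run:
```python
from h import *
o=get_obs();print(o["time"],o["position"],o["ft_force"],o["q"])
c=camera("side");cv2.imwrite("pics/s4.png",cv2.resize(c["pixels"][170:290,250:450],None,fx=4,fy=4))
```

```text
10.275 [ 0.47915985 -0.18103274  0.19381269] [ 3.49065931 -0.7194288   0.34884928] [-0.57930384  0.73359619  1.86082667 -0.00287352  0.54680559 -2.14928693]
```

View pics/s4.png

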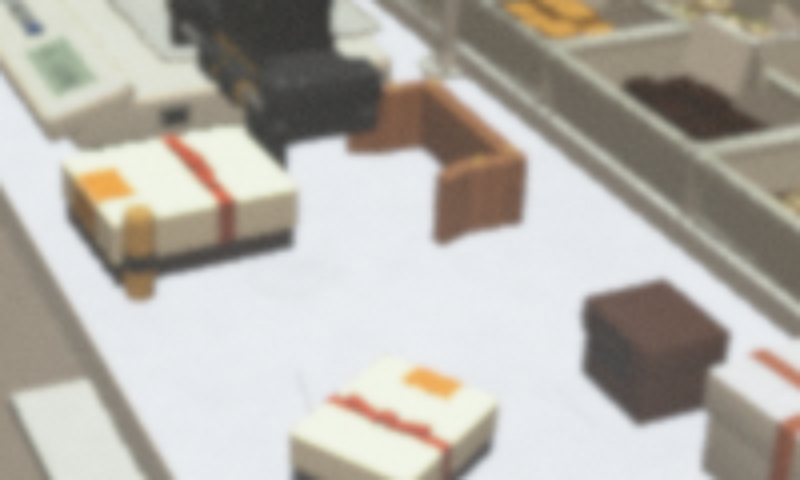

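Side view: the seal now faces the robot and the post (138,250) is at the right side. Lid corners at (112,225), (296,189), (240,129), (63,163).

Run:
```python
from h import *
c=camera("side")
q=px2w(c,[(u/4+250,v/4+170) for u,v in[(112,225),(296,189),(240,129),(63,163)]],.046)[:,:2]
print(q.round(4));d=q[1]-q[0]+q[2]-q[3];yaw=np.arctan2(d[1],d[0])+np.pi/2;g=q.mean(0)
print("yaw",yaw,"g",g,"dock",rot(-DY)@(g-D),"post in gift",rot(-yaw)@(POST-g))
rows([(.505,-.181,.194,np.pi),(.505,-.181,.36,np.pi),(.32,g[1],.36,0),(.32,g[1],.194,0)])
```

```text
[[ 0.3444 -0.2638]
 [ 0.4641 -0.2608]
 [ 0.463  -0.1694]
 [ 0.3403 -0.1757]]
yaw 1.6089835447033145 g [ 0.40295854 -0.21741672] dock [-0.14065426 -0.00942371] post in gift [-0.05144269  0.04395456]
[[-0.656, -0.011, -0.007, -0.0, -0.002, -0.0], [-0.647, -0.011, -4.157, -0.0, -0.002, -0.0], [3.978, -0.922, -4.147, -0.003, 0.0, 3.142], [3.969, -0.921, 0.003, -0.003, 0.0, 3.142]]
```

move_arm(commands=[[[-0.65,0,0,0,0,0],[-0.65,0,-1.2,0,0,0],[-0.3,0,-2.5,0,0,0],[1,-0.3,-2.6,0,0,0],[2.4,-0.7,-2.6,0,0,0],[3.7,-0.7,-2.6,0,0,0],[3.9,-0.7,-2.6,0,0,0],[3.9,-0.7,-2.3,0,0,0],[3.9,-0.7,-1.2,0,0,0],[3.9,-0.7,0,0,0,0],[3.9,-0.7,0,0,0,0],[3.9,-0.7,0,0,0,0]]], claw=0.3)

```text
time: 11.88
position: [0.3237, -0.209, 0.1947]
tool_rot: [0.0, 1.0, -0.001, -0.0]
ft_force: [-0.0, -0.2, 0.1]
grip_width: 0.0304
grip_force: 0.0
```

Run:
```python
from h import *
o=get_obs();print(o["time"],o["position"],o["ft_force"],o["q"],o["grip_width"])
c=camera("side");cv2.imwrite("pics/s5.png",cv2.resize(c["pixels"][170:290,250:450],None,fx=4,fy=4))
```

```text
11.875 [ 0.3236516  -0.20900565  0.19471006] [-0.0137162  -0.18390983  0.14265586] [-0.86530891  0.69482627  2.18197005 -0.00391185  0.26386947 -2.43196524] 0.030404390315825362
```

View pics/s5.png

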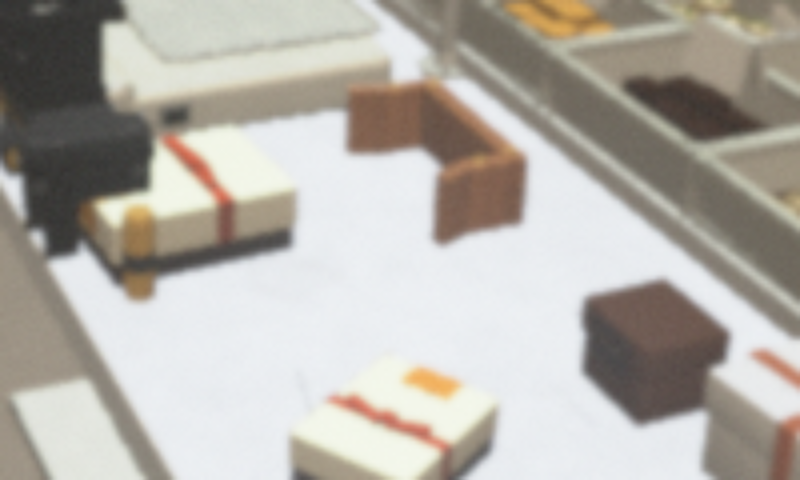

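The fingers are in front of the seal end, left of the post, and the box is square to the dock. Pushing it most of the way.

move_arm(commands=[[[-0.15,0,0,0,0,0],[-0.3,0,0,0,0,0],[-0.45,0,0,0,0,0],[-0.65,0,0,0,0,0],[-0.85,0,0,0,0,0],[-1.05,0,0,0,0,0],[-1.25,0,0,0,0,0],[-1.45,0,0,0,0,0],[-1.65,0,0,0,0,0],[-1.85,0,0,0,0,0],[-2.05,0,0,0,0,0],[-2.2,0,0,0,0,0]]])

```text
time: 13.42
position: [0.4115, -0.2088, 0.1944]
tool_rot: [0.0, 1.0, -0.001, -0.0]
ft_force: [-5.6, -0.2, 3.1]
grip_width: 0.0303
grip_force: 2.5
```

Run:
```python
from h import *
o=get_obs();print(o["time"],o["position"],o["ft_force"])
c=camera("side");cv2.imwrite("pics/s6.png",cv2.resize(c["pixels"][170:290,250:450],None,fx=4,fy=4))
```

```text
13.425 [ 0.41153408 -0.20882148  0.19444274] [-5.57675242 -0.19762521  3.07054098]
```

View pics/s6.png

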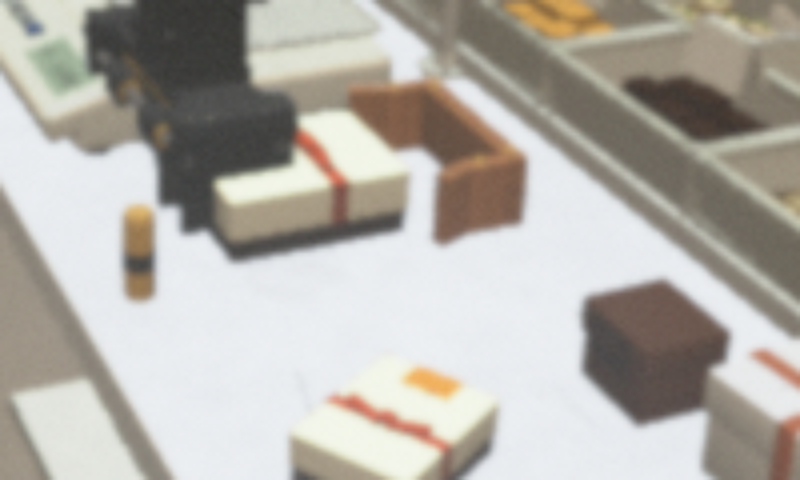

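Box heads straight into the mouth; right lid edge (232,205)→(408,178) parallel to the dock. Pushing on.

move_arm(commands=[[[-0.15,0,0,0,0,0],[-0.3,0,0,0,0,0],[-0.45,0,0,0,0,0],[-0.6,0,0,0,0,0],[-0.75,0,0,0,0,0],[-0.9,0,0,0,0,0],[-1.05,0,0,0,0,0],[-1.2,0,0,0,0,0],[-1.3,0,0,0,0,0],[-1.38,0,0,0,0,0],[-1.44,0,0,0,0,0],[-1.44,0,0,0,0,0]]])

```text
time: 14.98
position: [0.4692, -0.2092, 0.1941]
tool_rot: [0.0, 1.0, -0.001, 0.0]
ft_force: [-2.8, 0.2, 2.0]
grip_width: 0.0304
grip_force: 1.8
```

move_arm(commands=[[[-0.05,0,0,0,0,0],[-0.1,0,0,0,0,0],[-0.15,0,0,0,0,0],[-0.15,0,0,0,0,0]]])

```text
time: 15.48
position: [0.4734, -0.2091, 0.1941]
tool_rot: [0.001, 1.0, 0.0, -0.002]
ft_force: [-11.3, -2.7, 7.7]
grip_width: 0.0304
grip_force: 5.5
```

move_arm(commands=[[[-0.05,0,0,0,0,0],[-0.1,0,0,0,0,0],[-0.1,0,0,0,0,0]]])

```text
time: 15.85
position: [0.4749, -0.2087, 0.1941]
tool_rot: [0.0, 1.0, 0.002, -0.006]
ft_force: [-20.9, -5.9, 12.8]
grip_width: 0.0305
grip_force: 10.1
```

move_arm(commands=[[[0.3,0,0,0,0,0],[0.8,0,0,0,0,0],[1.2,0,-1,0,0,0],[1.5,0,-2.4,0,0,0],[1.5,-0.6,-3.6,0,0,0],[1.5,-2,-4,0,0,0],[1.5,-3.5,-4,0,0,0],[2.2,-5,-4,0,0,0],[3,-6.5,-4,0,0,0],[3.8,-8,-4,0,0,0],[3.8,-8,-4,0,0,0]]])

```text
time: 17.23
position: [0.3254, -0.5335, 0.3551]
tool_rot: [0.003, 1.0, -0.004, 0.002]
ft_force: [0.3, 0.1, 0.3]
grip_width: 0.0304
grip_force: 0.0
```

Run:
```python
from h import *
o=get_obs();print(o["time"],o["position"],o["ft_force"])
c=camera("top");cv2.imwrite("pics/t7.png",cv2.resize(c["pixels"][130:280,290:490],None,fx=4,fy=4))
pose(c,(310,385,145,235),1.57)
```

```text
17.225 [ 0.32535437 -0.53349513  0.35505505] [0.2857611  0.06411934 0.3109585 ]
gift [ 0.5434 -0.2095] yaw 1.571 size 96.7 123.7 dock frame [-0.0003 -0.0001] post in gift [-0.0609  0.1825]
```

View pics/t7.png

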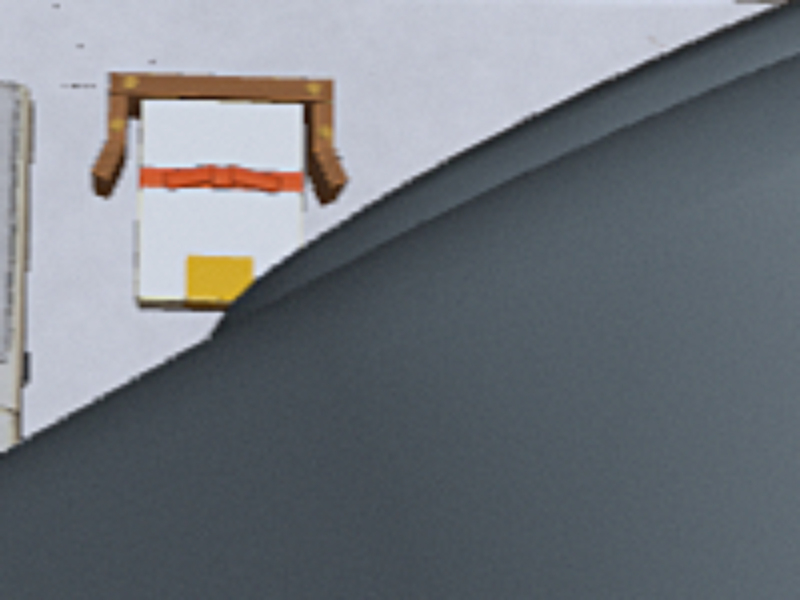

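The box is home and square against the fence, with the seal at (220,278) facing the robot.

```bash
python3 -c "
from rig import *
print(hand_in())"
```

```text
the job is handed in; nothing more can be done
None
```

The gift box is home in the dock, square against the back with its seal facing the robot, and the job is handed in; the final camera measurement put it within 1 mm of the home point, but my first push slid it about 4 cm clear of the post, so I turned it mainly by pushing its right end, which brought it back against the post by the end of the turn.

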